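Return a dye jar to its rack bay and flip the bay's tag over

ROBOT

A 6-joint arm with a two-finger parallel gripper is mounted at the origin on a cart in front of the work surface, level with it; the furniture and walls round the work are solid. World frame = base frame: x ahead of the robot, y to its left, z up, the work surface at z = 0. Lengths are in mm, angles in rad, forces in N, time in s.
With the tool pointing down it reaches from about 325 to 850 mm from the base axis. Payload 4.4 kg.
Tool frame: the origin (TCP) lies at the very end of the fingers, on their centre line; the grasp point (between the pads) lies 19 mm behind it (manip.grip_depth is the z of the grasp point in the tool frame, in mm); z points along the fingers, y is the line along which they close (so a half turn about z gives the same grasp; the last joint's range is limited). The gripper opens to 94 mm and grips with 3 to 60 N. Pads are 16 mm wide; open, the fingers measure 119 mm over their backs; the gripper's body (75 mm by 177 mm) begins 78 mm behind the grasp point.
Start: joints at [1.161, 0.207, 1.542, -0, 1.393, -0.15], TCP at [147.72, 555.703, 205.447] pointing down, gripper open.
Joint ranges: [-2.73, 2.73], [-0.86, 2.22], [0.23, 2.46], [-1.11, 4.25], [0.08, 2.63], [-2.82, 2.82]. Speed limits (rad/s): [2.79, 2.79, 3.14, 3.14, 3.14, 3.14].

INTERFACE

Orientations are given as a unit quaternion [w, x, y, z].
In Python, from bench import manip gives the robot as it stands.
- The arm moves only by the tool carry_out, never from a script. Its argument "plan" is a list of rows, each a list of 5 numbers: the closure, from -1 (fully open) to 1 (shut), then the shift along the tool's x, y, z scaled (see below), then the turn about the tool's z scaled (see below). A call has exactly 8 rows; each row shifts and turns the commanded pose from where the row before left it, along the tool's axes as they then stand; what a row does not reach is not made up. The controller multiplies each number of a shift by 0.05 m and each number of a turn by 45 degrees. A row lasts 1/12 s, in which the tool goes at most 41.7 mm and 7.16 degrees, less where a joint would pass 70% of its speed; a pose out of reach is approached as far as the arm can. A call with a number of a shift or a turn outside -1 to 1 is refused whole. A call with a gripper value outside its range is refused whole. The fingers move at their own pace and stop on an object; the grip force is fixed at half the most. Time passes only in rows, so rows that do not move let the fingers close, or fill a call up. It gives the time, the measured TCP pose, the force, the opening and the grip force at its end, in the units of the state.
- manip.read_state(): the state, without advancing time (a new reading comes with each control period).
- manip.capture(name): name is "side" or "top"; returns a dict with "img" (480x640x3 uint8, red, green, blue), "range_z" (480x640 float32, mm along the optical axis (not along the pixel's ray), 0 where there is no reading), "K" (3x3 intrinsics, pixels), "k1" (the pictures are not rectified: a ray, as slopes to the right and down, at radius r is drawn at 1 + k1 r^2 times it, then the intrinsics apply), "rvec" (rotation vector, rad) and "tvec" (3), from world to camera coordinates, as OpenCV has them. Camera axes: x right, y down, z forward; pixel columns grow to the right and rows downward; lengths in mm; the calibration is good to about 2 mm. A picture is of the moment at which its call begins.
- manip.close_job(): hands the job in; it is judged then, once.
Trained networks look in the newest picture that a camera, given by its name, has taken for a name from the list of things; names that differ only in an ending like _2 or _b are one class to them, and where a whole thing is asked for, a point or a joint stands for the part that bears it (a point fixed in the world has none). Each returns a list of dicts, best first, with "conf" (0 to 1); they miss things now and then, are a little off and sometimes report something else, mostly with a low value. They report only what shows in the picture. A call takes as long as a camera call. They do not tell look-alikes from the thing itself.
- manip.recognise(camera, label): "centre" ([x, y, z] in mm, in the coordinates of the camera as it stood for that picture, good to about 4 mm: the middle of the surface that is visible of it).
- manip.regions_of(camera, label): "pixels" (480x640 bool, what is visible of it).
- manip.spot_point(camera, label): "centre" ([x, y, z] in mm, in the coordinates of the camera as it stood for that picture, good to about 4 mm: a listed point, or the origin of a listed thing).
The state is a dict: "time_s": time; "joint_pos": joint angles; "joint_velocities": joint speeds; "joint_efforts": joint torques, N m; "tcp_pos": TCP position; "orientation": TCP orientation; "contact_force": force on the tool from outside, world axes, zero at the start; "moment": the same for the moment, N m; "gripper_width": opening from 0.0 (shut) to 1.0 (fully open); "gripper_force": force on a finger pad.
Only numpy, scipy, OpenCV 4.12 (cv2) and the standard library are available. Lean on these libraries where they do the work, as an engineer would, in place of code of your own. Each camera call takes 0.05 s, during which the arm holds its last target. There are 200 camera calls.

TASK

Put the loose jar of dye back in the wooden rack: with the fingertips, push it along the desk, without lifting or tipping it, into the empty bay until it touches the back of the bay. Then mark it as returned: with a fingertip under the front edge of the small hinged tag on the post just left of that bay, flip the tag over its pivot, without forcing it, so that it lies back with its steel-disc face up like the other two tags. Leave the other containers, tags and tools where they are.

Things in the scene. Friction and masses are not known exactly. Their poses are not given: they have to be found in the camera images.
- jar: The loose glass jar of dye powder with a red screw lid, standing on the desk in front of the rack: 67 mm across the round body, 81 mm high, about 0.17 kg. Origin at the centre of its underside, z up. It slides on the desk when pushed; push low (below about 40 mm) so that it does not tip.
- bay_a: The empty one of three like bays of the rack. x points into it, y left, z up; origin on the desk. It is a stall open in front and on top, on the bare desk: 76 mm wide, y = -58 to +18 mm (middle y = -20); mouth at x = -33 mm; back board at x = +25 mm, 50 mm high. A jar that is home sticks out about 10 mm in front. Its tag post stands on its left, y = +18 to +58 mm.
- rack: The fixed wooden rack: three bays side by side, 116 mm apart, each with a tag post on its left, and an 8 mm end board, 50 mm high, at the right end. A post is 40 mm wide, reaches from x = -33 to +35 mm, and its top slopes 12 degrees up from 70 mm in front to 84 mm at the back. Origin on the desk in the middle of the rack; x points away from its front, y left.
- bay_a_home (a point): Where the centre of the jar's underside is when the jar touches the back of the empty bay: in the bay's frame x = -9, y = -20, z = 0 mm. Axes like the bay's.
- bay_a_hinge (a point): Middle of the hinge pin of the empty bay's tag, on top of its post: in the bay's frame x = -8, y = +38, z = 78 mm. Axes like the bay's; the pin runs along y.
- bay_a_tag_tip (a point): Middle of the rounded free edge of that tag, 52 mm from the hinge pin; it moves with the tag. The tag is a light wood board, 33 mm wide, 52 mm from pin to free edge, 5 mm thick, 30 g, plain on one face, with a 24 mm dark steel disc let into the other.
- bay_a_tag (a joint): Angle of the empty bay's tag, 0 to 3.14 rad. At 0 it lies forward, plain face up, sloping 12 degrees down to the front, its free edge 67 mm above the desk and 27 mm out in front of the post with nothing beneath. It grows as the free edge is lifted over. Upright at 1.78: it turns freely, past that it falls back by itself, before that forward. At 3.14 it lies back, steel disc up.
- bay_b_tag (a joint): Angle of the tag of a filled bay (same make as the empty bay's). It lies back, 3.14, and must stay so.
- bay_c_tag (a joint): Angle of the tag of the other filled bay, likewise 3.14 and to stay so.
- jar_in: A second, like jar that stands in one filled bay, not to be disturbed. Origin at the centre of its underside.
- vial_tub: A clear tub of capped vials, 61 mm across, 78 mm high, that stands in the other filled bay, not to be disturbed. Origin at the centre of its underside.
- spool: Thread spool, 35 mm across, 44 mm high, upright left of the work; a bystander. Origin under its centre.
- skiver: Small hand tool with a dark handle, 126 mm long, lying left of the work; a bystander.
- bottle: Tall thinner bottle, 59 mm across, 198 mm high, behind the rack; a bystander.
- beveler: Small hand tool with a red-brown handle, 126 mm long, behind the rack; a bystander.
- sanding_block: Brown sanding block, 35x55x22 mm, at the left front; a bystander.
- pliers: Pliers with red handles, 148 mm long, at the left front; a bystander.
Things that resemble listed ones, but are neither listed nor needed, are in the scene too. Leave any blue look-alike of the part that bears bay_b_tag alone.

How it is judged (in metres and radians):
On the way, in this order (a step that is already met when the one before it is completed fails the run):
1. the jar stands on the desk in the empty bay, against its back (x of jar in the frame of bay_a_home between -0.006 and 0.006 m and y of jar in the frame of bay_a_home between -0.008 and 0.008 m and angle between jar's own z axis and vertical below 0.1 rad), for 0.2 s.
2. the bay's tag is flipped over and lies back, disc face up (value of joint bay_a_tag above 3.02 rad), for 0.2 s.
At the end, for the whole second after the job is handed in: The jar stands upright on the desk in the bay that was empty, within 6 mm of touching its back board and at rest; that bay's tag lies back with the disc face up (within 0.12 rad of its stop) and so do the other two; the jar was home before the tag was over (all of step 1 and linear speed of jar below 0.02 m/s and value of joint bay_a_tag above 3.02 rad and value of joint each of bay_b_tag, bay_c_tag above 3 rad).
It fails at once if the jar was lifted more than 10 mm off the desk or tipped by more than 17 degrees (height (world z) of jar above 0.01 m or angle between jar's own z axis and vertical above 0.3 rad).
It fails at once if the tag was forced (more than 20 N) (contact force between the fingers and bay_a_tag above 20 N).
It fails at once if another bay's tag was raised (value of joint any of bay_b_tag, bay_c_tag below 2.7 rad).
It fails at once if a container in another bay was shifted by more than 15 mm (distance of any of jar_in, vial_tub from where it was at the start of the episode above 0.015 m).
It fails at once if a bystander was shifted by more than 30 mm (distance of any of spool, skiver, bottle, beveler, sanding_block, pliers from where it was at the start of the episode above 0.03 m).
It also fails if it takes over 58 s, if anything falls off the work surface, if the arm or the gripper's body presses on something with over 40 N, if the wrist force passes 120 N, or if a joint passes its speed limit or range.

## Working session

There is one attempt and no reset: what is moved stays moved. The work goes in short steps, Python scripts to look and compute and a tool call to move; the robot and the scene stay as the last step left them, time stands still between calls to the robot, and variables do not carry over. Pictures are saved under pics/ and viewed, at most 10 in all, crops included, and the job is handed in when it is done.

Besides the shell and the picture viewer there is one more tool, called as name(argument=value, ...), one argument or row to a line, values as JSON. carry_out: Moves the arm, as the interface text tells. Its arguments: {"type":"object","properties":{"plan":{"type":"array","items":{"type":"array","items":{"type":"number","minimum":-1,"maximum":1}}}},"required":["plan"]}

```bash
mkdir -p pics; cat > h.py <<'E'
import numpy as np, cv2
from bench import manip
def cap(n,save=None):
    c=manip.capture(n)
    if save: cv2.imwrite('pics/'+save,c['img'][:,:,::-1])
    return c
def w(c,p):
    R=cv2.Rodrigues(np.array(c['rvec'],float))[0]
    return R.T@(np.array(p,float)-np.array(c['tvec'],float).ravel())
def proj(c,P):
    R=cv2.Rodrigues(np.array(c['rvec'],float))[0]
    q=R@np.array(P,float)+np.array(c['tvec'],float).ravel()
    s=q[:2]/q[2]; s=s*(1+c['k1']*(s@s)); K=np.array(c['K'])
    return np.round([K[0,0]*s[0]+K[0,2],K[1,1]*s[1]+K[1,2]])
def cloud(c):
    K=np.array(c['K']);v,u=np.mgrid[0:480,0:640]
    D=np.array([c['k1'],0,0,0,0.])
    s=cv2.undistortPoints(np.stack([u,v],-1).reshape(-1,1,2).astype(float),K,D).reshape(480,640,2)
    z=c['range_z'];P=np.dstack([s[...,0]*z,s[...,1]*z,z])
    R=cv2.Rodrigues(np.array(c['rvec'],float))[0]
    return (P-np.array(c['tvec'],float).ravel())@R
E
python3 - <<'E'
from h import *
np.set_printoptions(precision=1,suppress=True)
for n in ['top','side']:
    c=cap(n,n+'0.png')
    print(n,'cam pos',w(c,[0,0,0]))
    for l in ['jar','bay_a_home','bay_a_hinge','bay_a_tag_tip','rack','vial_tub','spool','bottle']:
        for d in manip.spot_point(n,l)[:4]:
            print(l,round(d['conf'],2),w(c,d['centre']),proj(c,w(c,d['centre'])))
s=manip.read_state();print(s['orientation'],s['tcp_pos'],s['time_s'])
E
```

```text
top cam pos [ 271.1   13.1 1335.3]
jar 0.74 [485.5 -23.1  -0.8] [333. 255.]
bay_a_hinge 0.73 [618.   13.4  75.1] [319. 191.]
bay_a_tag_tip 0.86 [564.2  16.2  61.9] [317. 216.]
vial_tub 0.72 [ 640.  -268.8   -1.2] [438. 193.]
spool 0.54 [480.1 200.7  -2.3] [236. 255.]
bottle 0.93 [ 763.  -177.1   -2.1] [399. 143.]
side cam pos [-128.2 -887.3  534. ]
jar 0.83 [486.4 -26.    0.8] [309. 287.]
bay_a_hinge 0.91 [617.1  16.7  80.2] [338. 242.]
bay_a_hinge 0.69 [344.6 169.4   4.8] [223. 276.]
bay_a_tag_tip 0.66 [565.9  10.   64.8] [324. 252.]
vial_tub 0.64 [ 644.  -269.5    2.5] [424. 303.]
spool 0.53 [486.7 195.9  -2.1] [264. 262.]
spool 0.44 [486.4 -24.2   0.5] [309. 287.]
bottle 0.59 [ 763.2 -175.9   -1.7] [427. 277.]
[0.  0.1 1.  0. ] [147.7 555.7 205.5] 0.9
```

View pics/top0.png

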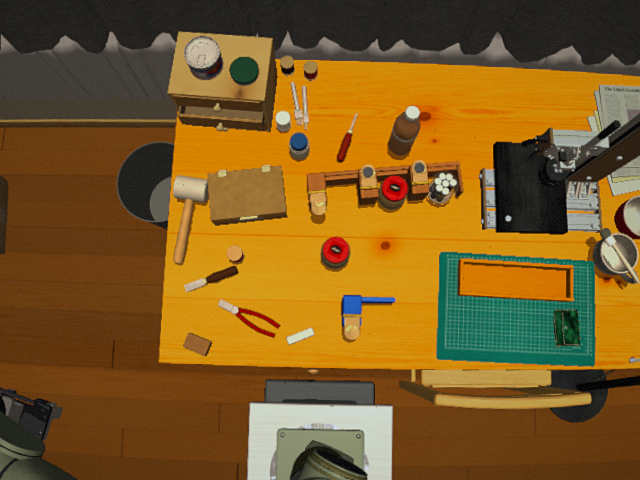

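View pics/side0.png

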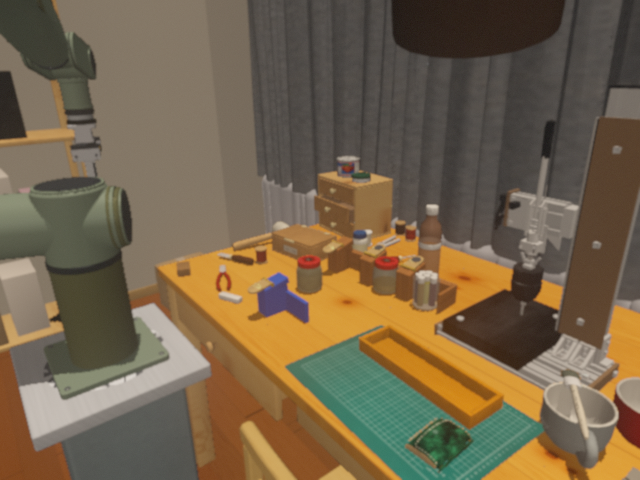

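The top view shows three bays at cols 305–460, rows 160–215. The left one is empty, with its tag forward at (317,205). The loose jar is at (335,252). There are two candidates for the tag: the wooden one at (317,205), and the blue stand at (352,315), which is the look-alike. The wooden one is on the rack post left of the empty bay, so it's the one meant. I'll confirm that in a crop and fit the rack pose.

```bash
python3 - <<'E'
from h import *
np.set_printoptions(precision=1,suppress=True)
c=cap('top')
cv2.imwrite('pics/crop1.png',cv2.resize(c['img'][150:280,295:475,::-1],None,fx=4.4,fy=4.4,interpolation=cv2.INTER_CUBIC))
P=cloud(c); sub=P[150:225,300:470]; Z=sub[...,2]
# back-board top band
m=(Z>46)&(Z<54); Q=sub[m]; print('n',m.sum())
A=Q[(Q[:,0]>610)&(Q[:,1]<0)&(Q[:,1]>-300)]
# robust
vx,vy,x0,y0=cv2.fitLine(A[:,:2].astype(np.float32),cv2.DIST_HUBER,0,.01,.01).ravel(); print('board',len(A),vx,vy,x0,y0, 'ang',np.arctan2(vx,-vy))
m=(Z>66)&(Z<90); Q=sub[m]
for lo,hi in [(-20,60),(-125,-65),(-240,-180)]:
    q=Q[(Q[:,1]>lo)&(Q[:,1]<hi)]
    if len(q)>5: r=cv2.minAreaRect(q[:,:2].astype(np.float32)); print('post',len(q),r,q.min(0),q.max(0))
for l in ['bay_a_tag','rack','bay_a_home','jar']:
    for d in manip.recognise('top',l)[:4]: print(l,round(d['conf'],2),w(c,d['centre']),proj(c,w(c,d['centre'])))
for l in ['bay_a_hinge','jar','jar_in','bay_b_tag','bay_a','rack']:
    for d in manip.spot_point('top',l)[:4]: print(l,round(d['conf'],2),w(c,d['centre']))
J=P[225:280,310:360].reshape(-1,3); J=J[(J[:,2]>74)&(J[:,2]<90)]; print('lid',len(J),cv2.minEnclosingCircle(J[:,:2].astype(np.float32)),np.median(J,0))
E
```

```text
n 915
board 756 0.11017034 -0.9939127 675.61145 -147.74648 ang 0.11039443
post 687 ((611.71337890625, 16.92220687866211), (93.33021545410156, 39.83062744140625), 6.729589462280273) [565.3  -4.7  66.4] [657.9  41.1  89.2]
post 527 ((643.0842895507812, -99.71644592285156), (72.7636947631836, 47.84445571899414), 7.439919471740723) [ 604.4 -124.9   66.3] [678.8 -74.5  89.9]
post 544 ((654.2555541992188, -209.91885375976562), (58.55204391479492, 74.61105346679688), 89.07717895507812) [ 617.4 -239.1   66. ] [ 691.7 -180.1   90. ]
bay_a_tag 0.67 [588.   16.7  73.4] [317. 204.]
bay_a_tag 0.47 [748.7 -43.5  19.6] [344. 144.]
rack 0.88 [ 679.  -240.2   47. ] [430. 171.]
rack 0.71 [421.  247.3  18. ] [214. 279.]
bay_a_home 0.64 [629.6   4.2  71.9] [323. 186.]
jar 0.98 [481.5 -25.3  78.6] [335. 251.]
bay_a_hinge 0.69 [616.1  18.7  79.3]
jar 0.92 [487.7 -24.7   0.8]
jar_in 0.73 [ 626.3 -155.7   -3. ]Traceback (most recent call last):
  File "<stdin>", line 18, in <module>
ValueError: it knows: bay, bay_a_hinge, bay_a_home, bay_a_tag_tip, beveler, bottle, jar, jar_in, pliers, rack, sanding_block, skiver, spool, vial_tub
```

View pics/crop1.png

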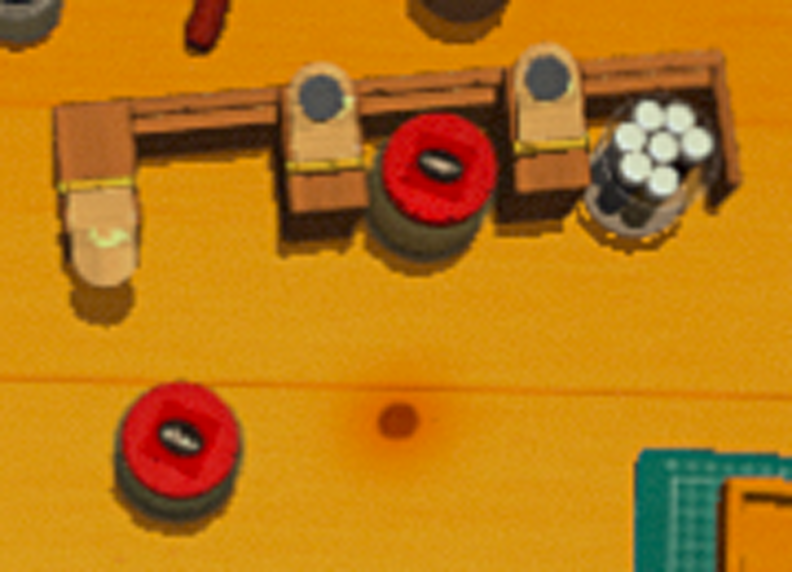

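The crop confirms it. The wooden tag on the leftmost rack post lies forward, plain face up (crop about (100,230)). The empty bay is just to its right, and the red-lid jar is at crop (180,445). The fit gives rack yaw of about 0.11 rad, bay origin about (628,-19.5) and home about (621,-40).

carry_out(
  plan=[
    [0.15, 0, 0, 0, -0.13],
    [0.15, 0, 0, 0, -0.13],
    [0.15, 0, 0, 0, -0.13],
    [0.15, -0.27, -0.76, 0, 0],
    [0.15, -0.27, -0.76, 0, 0],
    [0.15, -0.27, -0.76, 0, 0],
    [0.15, -0.27, -0.76, 0, 0],
    [0.15, -0.27, -0.76, 0, 0],
  ],
)

```text
time_s: 1.97
tcp_pos: [224.2, 367.5, 205.4]
orientation: [0.0, -0.024, 1.0, 0.0]
contact_force: [1.3, -0.6, 0.4]
gripper_width: 0.469
gripper_force: 0.0
```

```bash
cat >> h.py <<'E'
YAW=0.112; O=np.array([627.8,-19.5]); B=np.array([[np.cos(YAW),-np.sin(YAW)],[np.sin(YAW),np.cos(YAW)]])
def st():
    s=manip.read_state(); q=s['orientation']
    from scipy.spatial.transform import Rotation as Ro
    R=Ro.from_quat([q[1],q[2],q[3],q[0]]).as_matrix()
    p=np.array(s['tcp_pos']); b=B.T@(p[:2]-O)
    yaw=np.arctan2(-R[1,0],-R[0,0])
    f=np.array(s['contact_force']); fb=B.T@f[:2]
    print('t %.2f bay %.1f %.1f z %.1f yawerr(deg) %.2f F_bay %.2f %.2f %.2f open %.3f'%(s['time_s'],*b,p[2],np.degrees(yaw-YAW),*fb,f[2],s['gripper_width']))
    return s
E
python3 -c "
from h import *
st()"
```

```text
t 1.97 bay -357.8 429.6 z 205.4 yawerr(deg) -3.69 F_bay 1.23 -0.71 0.42 open 0.469
```

carry_out(
  plan=[
    [0.15, 0, 0, 0, -0.082],
    [0.15, -0.3, -0.76, 0, 0],
    [0.15, -0.3, -0.76, 0, 0],
    [0.15, -0.3, -0.76, 0, 0],
    [0.15, -0.3, -0.76, 0, 0],
    [0.15, -0.3, -0.76, 0, 0],
    [0.15, -0.3, -0.76, 0, 0],
    [0.15, -0.3, -0.76, 0, 0],
  ],
)

```text
time_s: 2.63
tcp_pos: [358.4, 114.5, 206.0]
orientation: [0.001, -0.055, 0.998, 0.0]
contact_force: [0.7, 1.2, -1.0]
gripper_width: 0.427
gripper_force: 0.0
```

carry_out(
  plan=[
    [0.15, -0.3, -0.76, 0, 0],
    [0.15, -0.3, -0.76, 0, 0],
    [0.15, -0.3, -0.76, 0, 0],
    [0.15, -0.3, -0.76, 0, 0],
    [0.15, 0, 0, 0, 0],
    [0.15, 0, 0, 0, 0],
    [0.15, 0, 0, 0, 0],
    [0.15, 0, 0, 0, 0],
  ],
)

```text
time_s: 3.3
tcp_pos: [433.5, -26.9, 205.2]
orientation: [-0.0, -0.056, 0.998, 0.0]
contact_force: [-0.1, 0.4, 0.3]
gripper_width: 0.422
gripper_force: 0.0
```

```bash
python3 -c "
from h import *
st()
c=cap('side','side1.png')
r=cv2.resize(c['img'][120:340,180:420,::-1],None,fx=2.7,fy=2.7,interpolation=cv2.INTER_CUBIC);cv2.imwrite('pics/s1.png',r)
P=cloud(c);J=P.reshape(-1,3);J=J[(J[:,2]>76)&(J[:,2]<84)&(abs(J[:,0]-487)<45)&(abs(J[:,1]+25)<45)];print(len(J),cv2.minEnclosingCircle(J[:,:2].astype(np.float32)))
for d in manip.spot_point('side','jar')[:3]: print(d['conf'],w(c,d['centre']))
"
```

```text
t 3.30 bay -193.9 14.4 z 205.2 yawerr(deg) 0.02 F_bay -0.08 0.42 0.27 open 0.422
189 ((485.95367431640625, -27.693416595458984), 31.806629180908203)
0.56 [487.64711419 -22.44504446  -1.59752387]
```

View pics/s1.png

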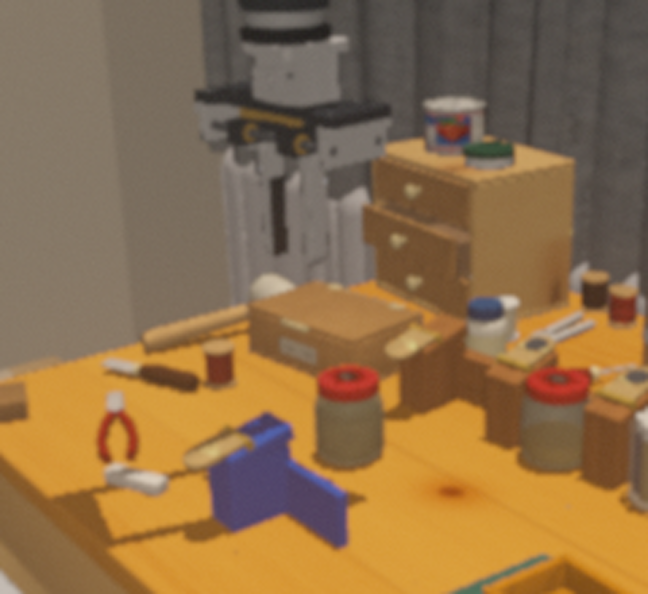

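The crop shows the gripper above the desk, with the blue look-alike stand at (265,470), the loose jar at (348,420) and the way clear. I'll lower the gripper behind the jar.

carry_out(
  plan=[
    [0.15, 0, -0.1, 0.74, 0],
    [0.15, 0, 0, 0.74, 0],
    [0.15, 0, 0, 0.74, 0],
    [0.15, 0, 0, 0.74, 0],
    [0.15, 0, 0, 0.74, 0],
    [0.15, 0, 0, 0, 0],
    [0.15, 0, 0, 0, 0],
    [0.15, 0, 0, 0, 0],
  ],
)

```text
time_s: 4.07
tcp_pos: [436.2, -32.8, 22.2]
orientation: [0.001, -0.056, 0.998, -0.0]
contact_force: [1.5, -0.5, -0.5]
gripper_width: 0.421
gripper_force: 0.0
```

```bash
python3 -c "
from h import *
st()"
```

```text
t 4.07 bay -191.8 8.2 z 22.2 yawerr(deg) 0.02 F_bay 1.43 -0.71 -0.49 open 0.421
```

carry_out(
  plan=[
    [0.15, -0.14, 0, 0, 0],
    [0.15, -0.14, 0, 0, 0],
    [0.15, -0.14, -0.08, 0, 0],
    [0.15, -0.14, -0.08, 0, 0],
    [0.15, -0.14, -0.08, 0, 0],
    [0.15, -0.14, -0.08, 0, 0],
    [0.15, -0.14, -0.08, 0, 0],
    [0.15, -0.14, -0.08, 0, 0],
  ],
)

```text
time_s: 4.73
tcp_pos: [493.6, -51.1, 20.3]
orientation: [-0.0, -0.055, 0.998, 0.0]
contact_force: [-3.4, 1.6, 3.5]
gripper_width: 0.423
gripper_force: 1.9
```

carry_out(
  plan=[
    [0.15, -0.1, -0.04, 0, 0],
    [0.15, -0.1, -0.04, 0, 0],
    [0.15, -0.1, 0, 0, 0],
    [0.15, 0, 0, 0, 0],
    [0.15, 0, 0, 0, 0],
    [0.15, 0, 0, 0, 0],
    [0.15, 0, 0, 0, 0],
    [0.15, 0, 0, 0, 0],
  ],
)

```text
time_s: 5.4
tcp_pos: [508.7, -53.2, 20.6]
orientation: [0.0, -0.055, 0.998, -0.0]
contact_force: [-0.5, -0.1, 1.0]
gripper_width: 0.428
gripper_force: 0.0
```

```bash
python3 -c "
from h import *
st()
for n in ['top','side']:
    c=cap(n)
    for d in manip.spot_point(n,'jar')[:3]: p=w(c,d['centre']);print(n,d['conf'],p,B.T@(p[:2]-O))
    J=cloud(c).reshape(-1,3);J=J[(J[:,2]>76)&(J[:,2]<84)&(abs(J[:,0]-540)<40)&(abs(J[:,1]+47)<45)]
    if len(J)>20:
        e,r=cv2.minEnclosingCircle(J[:,:2].astype(np.float32));print('lid',len(J),e,r,B.T@(np.array(e)-O))
"
```

```text
t 5.40 bay -122.1 -20.1 z 20.6 yawerr(deg) -0.07 F_bay -0.55 -0.07 0.97 open 0.428
side 0.74 [544.15461511 -53.13380461  -1.31057526] [-86.88042475 -24.07436438]
lid 93 (528.6448974609375, -54.59044647216797) 41.86824417114258 [-102.45577012  -23.78842075]
```

carry_out(
  plan=[
    [0.15, -0.16, 0, 0, 0],
    [0.15, -0.16, 0, 0, 0],
    [0.15, -0.16, 0, 0, 0],
    [0.15, -0.16, 0, 0, 0],
    [0.15, -0.16, 0, 0, 0],
    [0.15, -0.16, 0, 0, 0],
    [0.15, -0.12, 0, 0, 0],
    [0.15, -0.08, 0, 0, 0],
  ],
)

```text
time_s: 6.27
tcp_pos: [567.2, -46.5, 20.4]
orientation: [0.0, -0.056, 0.998, -0.0]
contact_force: [-1.7, -0.1, -0.2]
gripper_width: 0.427
gripper_force: 0.8
```

```bash
python3 -c "
from h import *
st()
c=cap('side','s2.png')
r=cv2.resize(c['img'][170:330,250:430,::-1],None,fx=3.5,fy=3.5,interpolation=cv2.INTER_CUBIC);cv2.imwrite('pics/s2c.png',r)
for d in manip.spot_point('side','jar')[:3]: p=w(c,d['centre']);print(d['conf'],p,B.T@(p[:2]-O))
"
```

```text
t 6.27 bay -63.2 -20.1 z 20.4 yawerr(deg) -0.05 F_bay -1.71 0.05 -0.22 open 0.427
0.83 [601.1155352  -44.32812122   1.2901021 ] [-29.29221432 -21.69014628]
0.24 [426.25400666 256.04418427  -2.81646914] [-169.48674859  296.34376486]
```

View pics/s2c.png

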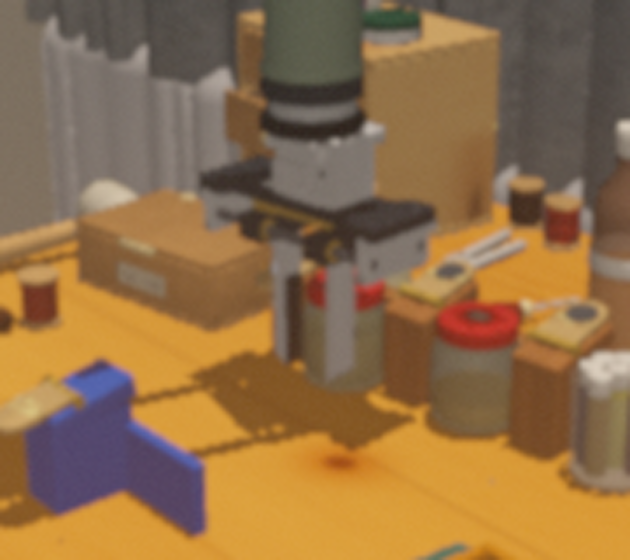

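The jar, at crop (345,330), is upright between the posts and entering the bay. I'll push the last 2 cm slowly.

carry_out(
  plan=[
    [0.15, -0.06, 0, 0, 0],
    [0.15, -0.06, 0, 0, 0],
    [0.15, -0.06, 0, 0, 0],
    [0.15, -0.06, 0, 0, 0],
    [0.15, -0.06, 0, 0, 0],
    [0.15, 0, 0, 0, 0],
    [0.15, 0, 0, 0, 0],
    [0.15, 0, 0, 0, 0],
  ],
)

```text
time_s: 7.03
tcp_pos: [581.5, -45.0, 20.5]
orientation: [0.001, -0.055, 0.998, -0.0]
contact_force: [0.7, 0.0, -0.5]
gripper_width: 0.422
gripper_force: 0.1
```

carry_out(
  plan=[
    [0.15, -0.03, 0, 0, 0],
    [0.15, -0.03, 0, 0, 0],
    [0.15, 0, 0, 0, 0],
    [0.15, 0, 0, 0, 0],
    [0.15, 0, 0, 0, 0],
    [0.15, 0, 0, 0, 0],
    [0.15, 0, 0, 0, 0],
    [0.15, 0, 0, 0, 0],
  ],
)

```text
time_s: 7.7
tcp_pos: [583.9, -44.7, 20.4]
orientation: [-0.0, -0.055, 0.998, 0.0]
contact_force: [-2.2, -0.9, 1.9]
gripper_width: 0.422
gripper_force: 1.0
```

```bash
python3 -c "
from h import *
st()
c=cap('side')
for d in manip.spot_point('side','jar')[:1]: p=w(c,d['centre']);print(d['conf'],p,B.T@(p[:2]-O))
"
```

```text
t 7.70 bay -46.5 -20.1 z 20.4 yawerr(deg) -0.06 F_bay -2.27 -0.67 1.89 open 0.422
0.85 [619.68340055 -40.89343013  -1.03525238] [-10.45680327 -20.35223095]
```

carry_out(
  plan=[
    [0.15, -0.03, 0, 0, 0],
    [0.15, -0.03, 0, 0, 0],
    [0.15, 0, 0, 0, 0],
    [0.15, 0, 0, 0, 0],
    [0.15, 0, 0, 0, 0],
    [0.15, 0, 0, 0, 0],
    [0.15, 0, 0, 0, 0],
    [0.15, 0, 0, 0, 0],
  ],
)

```text
time_s: 8.47
tcp_pos: [587.2, -44.3, 20.5]
orientation: [0.0, -0.055, 0.998, -0.0]
contact_force: [-1.2, -0.3, -0.2]
gripper_width: 0.423
gripper_force: 0.5
```

carry_out(
  plan=[
    [0.15, -0.02, 0, 0, 0],
    [0.15, -0.02, 0, 0, 0],
    [0.15, 0, 0, 0, 0],
    [0.15, 0, 0, 0, 0],
    [0.15, 0, 0, 0, 0],
    [0.15, 0, 0, 0, 0],
    [0.15, 0, 0, 0, 0],
    [0.15, 0, 0, 0, 0],
  ],
)

```text
time_s: 9.13
tcp_pos: [587.6, -44.2, 20.3]
orientation: [-0.002, -0.055, 0.998, 0.0]
contact_force: [-4.9, -0.5, 4.0]
gripper_width: 0.424
gripper_force: 2.5
```

Commanding 2 mm moved the tip only 0.4 mm and the force rose to 5 N, so the jar is against the back board. I'll back off, close the gripper and go in front of the tag.

carry_out(
  plan=[
    [0.15, 0.1, 0, 0, 0],
    [0.15, 0.3, 0, 0, 0],
    [0.15, 0.3, 0, 0, 0],
    [0.15, 0.3, 0, 0, 0],
    [0.15, 0.2, 0, -0.4, 0],
    [1, 0, 0.58, -0.4, 0],
    [1, 0, 0.58, 0, 0],
    [1, 0, 0, 0, 0],
  ],
)

```text
time_s: 9.8
tcp_pos: [523.9, 10.3, 62.2]
orientation: [0.002, -0.057, 0.998, 0.001]
contact_force: [0.1, -1.2, -0.2]
gripper_width: 0.251
gripper_force: 0.0
```

carry_out(
  plan=[
    [1, 0, 0, 0, 0],
    [1, 0, 0, 0, 0],
    [1, 0, 0, 0, 0],
    [1, 0, 0, 0, 0],
    [1, 0, 0, 0, 0],
    [1, 0, 0, 0, 0],
    [1, 0, 0, 0, 0],
    [1, 0, 0, 0, 0],
  ],
)

```text
time_s: 10.47
tcp_pos: [522.9, 6.6, 60.3]
orientation: [-0.0, -0.055, 0.998, 0.0]
contact_force: [-0.9, -0.5, -0.2]
gripper_width: 0.007
gripper_force: 0.0
```

```bash
python3 -c "
from h import *
st()
for n in ['top','side']:
    c=cap(n)
    for l in ['jar','bay_a_tag_tip','bay_a_hinge']:
        for d in manip.spot_point(n,l)[:2]: p=w(c,d['centre']);print(n,l,round(d['conf'],2),B.T@(p[:2]-O),p[2])
    if n=='side': cv2.imwrite('pics/s3c.png',cv2.resize(c['img'][190:310,270:420,::-1],None,fx=4.5,fy=4.5,interpolation=cv2.INTER_CUBIC))
"
```

```text
t 10.47 bay -101.3 37.7 z 60.3 yawerr(deg) -0.09 F_bay -0.98 -0.37 -0.20 open 0.007
top jar 0.59 [ -7.20818171 -21.15653914] -0.5208079022779613
top jar 0.34 [-315.08397473  336.23141151] 1.8347823497758595
side jar 0.81 [ -7.97336339 -19.93131972] -1.1084650739984565
side jar 0.27 [-1.24637981 -0.86698993] -3.834088247910381
side bay_a_tag_tip 0.68 [-57.45357224  37.76722037] 65.88591829790757
side bay_a_hinge 0.96 [-4.78656511 36.42418204] 79.27220261273223
```

View pics/s3c.png

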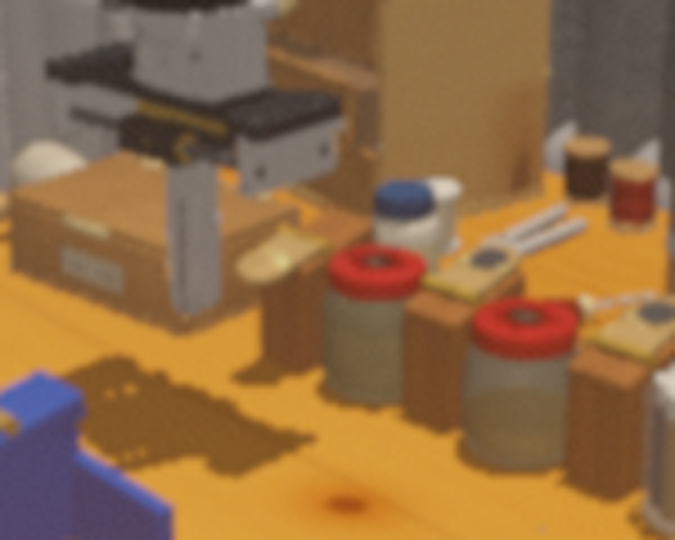

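The jar (crop (375,325)) is home and the closed fingertips (crop (195,295)) are in front of the tag's free edge (crop (262,262)). A vertical finger can't hook under the edge, so I'll bear lightly on the edge and lift it by friction.

carry_out(
  plan=[
    [1, -0.2, 0, 0.06, 0],
    [1, -0.2, 0, 0, 0],
    [1, -0.16, 0, 0, 0],
    [1, -0.06, 0, 0, 0],
    [1, -0.02, 0, 0, 0],
    [1, -0.02, 0, 0, 0],
    [1, 0, 0, 0, 0],
    [1, 0, 0, 0, 0],
  ],
)

```text
time_s: 11.53
tcp_pos: [555.2, 10.5, 57.3]
orientation: [-0.0, -0.055, 0.998, -0.0]
contact_force: [-2.4, -1.1, 1.3]
gripper_width: 0.005
gripper_force: 1.0
```

```bash
python3 -c "
from h import *
st()"
```

```text
t 11.53 bay -68.8 37.9 z 57.3 yawerr(deg) -0.06 F_bay -2.53 -0.78 1.25 open 0.005
```

carry_out(
  plan=[
    [1, -0.02, 0, 0, 0],
    [1, -0.01, 0, 0, 0],
    [1, 0, 0, 0, 0],
    [1, 0, 0, 0, 0],
    [1, 0, 0, 0, 0],
    [1, 0, 0, 0, 0],
    [1, 0, 0, 0, 0],
    [1, 0, 0, 0, 0],
  ],
)

```text
time_s: 12.2
tcp_pos: [555.5, 10.6, 57.1]
orientation: [-0.002, -0.055, 0.998, -0.0]
contact_force: [-5.6, -1.9, 3.2]
gripper_width: 0.003
gripper_force: 2.7
```

```bash
python3 -c "
from h import *
st()"
```

```text
t 12.20 bay -68.5 38.0 z 57.1 yawerr(deg) -0.06 F_bay -5.77 -1.23 3.19 open 0.003
```

carry_out(
  plan=[
    [1, 0, 0, -0.04, 0],
    [1, 0, 0, -0.04, 0],
    [1, 0, 0, -0.04, 0],
    [1, 0, 0, -0.04, 0],
    [1, 0, 0, -0.04, 0],
    [1, 0, 0, -0.04, 0],
    [1, 0, 0, 0, 0],
    [1, 0, 0, 0, 0],
  ],
)

```text
time_s: 12.87
tcp_pos: [554.4, 10.5, 68.3]
orientation: [-0.003, -0.056, 0.998, -0.0]
contact_force: [-6.7, -2.1, 0.5]
gripper_width: 0.006
gripper_force: 3.3
```

```bash
python3 -c "
from h import *
st()
c=cap('side')
for d in manip.spot_point('side','bay_a_tag_tip')[:2]: p=w(c,d['centre']);print(round(d['conf'],2),B.T@(p[:2]-O),p[2])
cv2.imwrite('pics/s4c.png',cv2.resize(c['img'][200:290,295:395,::-1],None,fx=6,fy=6,interpolation=cv2.INTER_CUBIC))
"
```

```text
t 12.87 bay -69.5 38.0 z 68.3 yawerr(deg) -0.05 F_bay -6.89 -1.33 0.50 open 0.006
0.69 [ -11.5221677  -247.82111457] 0.19437380645705868
0.61 [-57.60722668  35.89328857] 74.48619561319818
```

View pics/s4c.png

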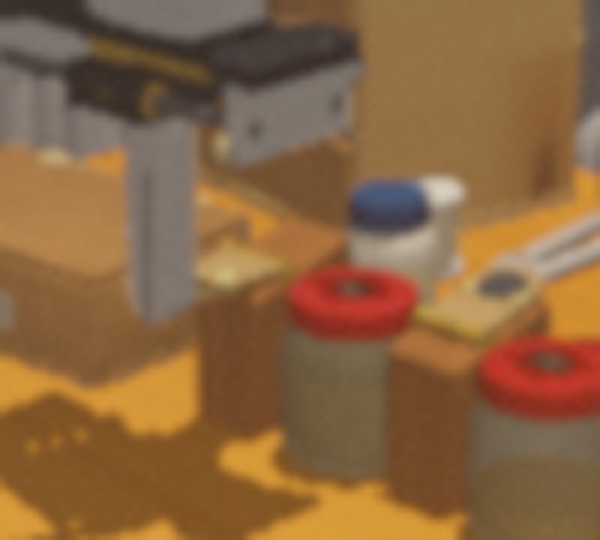

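The tag has followed the fingertip to about horizontal (crop (240,262)), at 7 N. I'll keep following the arc.

carry_out(
  plan=[
    [1, 0, 0, -0.05, 0],
    [1, -0.004, 0, -0.05, 0],
    [1, -0.006, 0, -0.05, 0],
    [1, -0.01, 0, -0.05, 0],
    [1, -0.01, 0, -0.05, 0],
    [1, -0.014, 0, -0.05, 0],
    [1, -0.016, 0, -0.05, 0],
    [1, -0.02, 0, -0.05, 0],
  ],
)

```text
time_s: 13.63
tcp_pos: [558.4, 11.0, 88.8]
orientation: [-0.003, -0.056, 0.998, 0.0]
contact_force: [-7.2, -2.3, 3.4]
gripper_width: 0.004
gripper_force: 3.9
```

```bash
python3 -c "
from h import *
st()
c=cap('side')
for d in manip.spot_point('side','bay_a_tag_tip')[:3]: p=w(c,d['centre']);print(round(d['conf'],2),B.T@(p[:2]-O),p[2])
"
```

```text
t 13.63 bay -65.6 38.0 z 88.8 yawerr(deg) -0.05 F_bay -7.42 -1.52 3.35 open 0.004
0.62 [-55.55268644  38.51269508] 95.86042247458244
```

carry_out(
  plan=[
    [1, -0.046, 0, -0.095, 0],
    [1, -0.058, 0, -0.085, 0],
    [1, -0.066, 0, -0.08, 0],
    [1, -0.075, 0, -0.07, 0],
    [1, -0.083, 0, -0.06, 0],
    [1, -0.09, 0, -0.05, 0],
    [1, -0.096, 0, -0.04, 0],
    [1, -0.1, 0, -0.03, 0],
  ],
)

```text
time_s: 14.4
tcp_pos: [592.9, 14.7, 115.4]
orientation: [0.001, -0.055, 0.998, 0.0]
contact_force: [-0.2, -0.1, 0.5]
gripper_width: 0.002
gripper_force: 0.0
```

```bash
python3 -c "
from h import *
st()
c=cap('side')
for d in manip.spot_point('side','bay_a_tag_tip')[:3]: p=w(c,d['centre']);print(round(d['conf'],2),B.T@(p[:2]-O),p[2])
"
```

```text
t 14.40 bay -30.9 37.9 z 115.4 yawerr(deg) -0.06 F_bay -0.20 -0.08 0.54 open 0.002
0.61 [-13.41903356  36.94993444] 125.75428596526233
```

carry_out(
  plan=[
    [1, -0.08, 0, 0, 0],
    [1, -0.08, 0, 0, 0],
    [1, -0.08, 0, 0, 0],
    [1, -0.08, 0, 0, 0],
    [1, -0.08, 0, 0, 0],
    [1, -0.08, 0, 0, 0],
    [1, -0.08, 0, 0, 0],
    [1, 0, 0, 0, 0],
  ],
)

```text
time_s: 15.17
tcp_pos: [620.3, 17.7, 115.0]
orientation: [0.0, -0.055, 0.998, -0.0]
contact_force: [0.5, -0.8, 0.7]
gripper_width: 0.002
gripper_force: 0.0
```

carry_out(
  plan=[
    [1, 0.1, 0, -0.2, 0],
    [1, 0.5, 0, -0.5, 0],
    [1, 0.7, 0, -0.3, 0],
    [1, 0.7, 0, 0, 0],
    [1, 0.7, 0, 0, 0],
    [1, 0, 0, 0, 0],
    [1, 0, 0, 0, 0],
    [1, 0, 0, 0, 0],
  ],
)

```text
time_s: 15.83
tcp_pos: [486.1, 2.6, 166.1]
orientation: [0.001, -0.055, 0.998, -0.0]
contact_force: [0.8, 0.8, 0.1]
gripper_width: 0.003
gripper_force: 0.0
```

```bash
python3 -c "
from h import *
st()
for n in ['top','side']:
    c=cap(n)
    for l in ['jar','bay_a_tag_tip']:
        for d in manip.spot_point(n,l)[:3]: p=w(c,d['centre']);print(n,l,round(d['conf'],2),B.T@(p[:2]-O),p[2])
    if n=='side': cv2.imwrite('pics/s5c.png',cv2.resize(c['img'][200:320,300:460,::-1],None,fx=4.5,fy=4.5,interpolation=cv2.INTER_CUBIC))
"
```

```text
t 15.83 bay -138.4 37.8 z 166.1 yawerr(deg) -0.07 F_bay 0.87 0.67 0.08 open 0.003
side jar 0.79 [ -7.03728416 -19.94937872] -1.6944936898676588
side bay_a_tag_tip 0.56 [39.83828335 39.04285166] 86.17477241176066
side bay_a_tag_tip 0.4 [ -13.65956312 -137.61907899] 5.209639903011747
```

View pics/s5c.png

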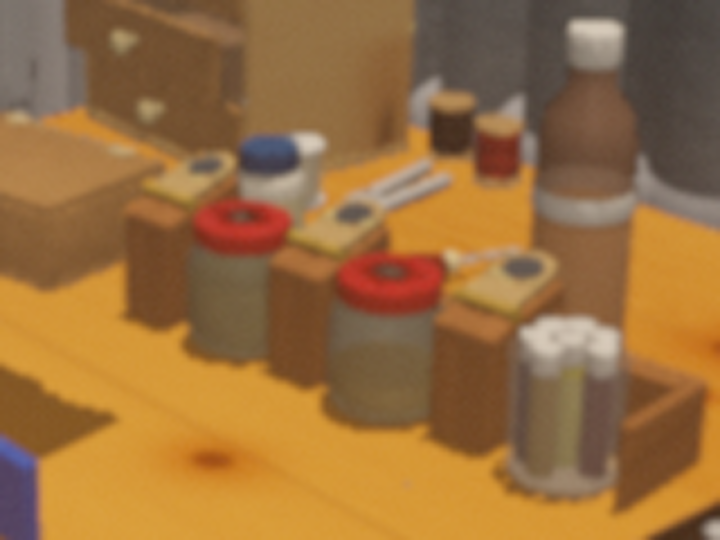

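All three tags lie back with the disc up (crop (205,165), (355,213) and (522,268)), and the jar is home at (240,280).

```bash
python3 -c "
from bench import manip
print(manip.close_job())"
```

```text
the job is handed in; nothing more can be done
None
```

The jar is in the empty bay against its back board, the tag is flipped back disc face up like the other two, and the job is handed in; the hand-in call gave no verdict, and the lift was by friction on the tag's front edge because the upright fingers could not get under it.

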